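Mark a drawn cup and nest it with the passed one

TASK

Take the tapered cup that stands on the bare bench and stand it, mouth down as it is, inside the round nest of the marking stand. Mark it by pressing the stand's black palm button straight down, past the soft first stop, all the way to the stiff second stop, and let it spring fully back up. Then nest the marked cup over the matching cup on the plywood board by lowering it on with a light push, so that it sits evenly and is neither dropped on nor jammed, and leave the passed cup standing on its board and the other things on the bench where they are.

Things in the scene. Friction and masses are not known exactly. Their poses are not given: they have to be found in the camera images.
- cup_center (a point): The cup to mark: plain aluminium, a truncated cone standing mouth down on the bare bench, closed narrow end up. 90 mm tall, outer diameter 66 mm at the mouth (bottom), 42 mm at the closed top, straight sides, wall 4 mm, about 0.2 kg. This point: on its axis, half-way up (45 mm above its foot, 54 mm across there); z is its axis, up.
- passed_center (a point): The passed cup, same shape, mouth down, loose on a plywood board (120 x 120 x 12 mm, fixed). This point: on its axis, 45 mm above its foot; z up. A cup lowered over it in line meets its walls all round and is seated when 29 mm higher than this one; 5 N is push enough; a push of 60 N, or dropping it on from above, wedges and jams the two.
- stand: Grey marking stand, fixed, turned any way: base plate 110 (x) by 250 (y) by 14 mm, round nest at its -y end, housing with the palm button at its +y end (70 x 64 mm, top 90 mm above the bench). A steel nose on the housing points at the nest, 50 mm up, ending 40 mm from the nest's centre and moving 5 mm inward as the cup is marked. Origin: centre of the underside; z up.
- nest (a point): Centre of the nest, on the upper face of the base plate (14 mm above the bench), 120 mm from the palm button's axis. A low steel ring, inner diameter 80 mm, outer 88 mm, 6 mm high, surrounds it; the cup stands inside on the plate.
- cap_top (a point): Centre of the upper face of the black palm button, a flat round cap 52 mm across and 16 mm thick; upper face 134 mm above the bench when up; moves with the cap. It is pressed straight down, 24 mm in all.
- cap (a joint): Soft first travel of the palm button relative to the steel collar below it (m): 0 up, 0.014 at the first stop. Spring: about 2 N rising to 4 N.
- ram (a joint): Second travel of the collar with the cap on it, into the housing (m): 0 up, 0.010 at the second stop, where the mark is made. It begins to move only at about 10 N and takes about 15 N at the second stop, which is then solid. Both springs return the button when it is let go.
- bar: Bystander: flat steel bar with five holes, 180 x 45 x 16 mm, lying loose. Origin: centre of its underside, x along it.
- sleeve: Bystander: blue steel sleeve, 64 mm across, 70 mm tall, standing loose. Origin: centre of its underside.
- hammer: Bystander: hammer with wooden handle and brass head, lying loose along its x axis.
There are look-alikes about, which are no part of the job. What is shaped like the part that bears cup_center but pink is not meant.

How it is judged (in metres and radians):
On the way, in this order (a step that is already met when the one before it is completed fails the run):
1. the cup stands upright on the plate inside the nest ring (horizontal distance between cup_center and nest below 0.008 m and z of cup_center in the frame of nest below 0.048 m and angle between cup_center's own z axis and vertical below 0.06 rad), for 0.2 s.
2. the palm button is pressed to the second stop (collar down at least 8 of 10 mm) with the cup standing in the nest (all of step 1 and value of joint ram above 0.008 m and value of joint cap above 0.012 m), for 0.05 s.
3. the palm button is back up with the cup still in the nest (value of joint ram below 0.002 m and value of joint cap below 0.003 m and horizontal distance between cup_center and nest below 0.008 m), for 0.1 s.
At the end, for the whole second after the job is handed in: The marked cup sits at rest over the passed cup, axes within 5 mm and 0.08 rad, at most 34 mm higher than it (seated is about 29 mm); the passed cup stands upright on its board within 30 mm of where it was; the palm button is up (horizontal distance between cup_center and passed_center below 0.005 m and z of cup_center in the frame of passed_center below 0.034 m and value of joint cap below 0.003 m and linear speed of each of cup, cup, cup, cup, cup below 0.02 m/s); the robot touches nothing.
It fails at once if the cup is jammed: a contact force of over 100 N between the two cups' walls (what a push of about 60 N, or a drop from well above the seat, makes) (contact force between cup and passed above 100 N).
It fails at once if a bystander is moved more than 30 mm (distance of any of bar, sleeve, hammer from where it was at the start of the episode above 0.03 m).
It also fails if it takes over 72 s, if anything falls off the work surface, if the arm or the gripper's body presses on something with over 40 N, if the wrist force passes 120 N, or if a joint passes its speed limit or range.

ROBOT

A 7-joint arm with a two-finger parallel gripper is mounted at the origin on the work surface. World frame = base frame: x ahead of the robot, y to its left, z up, the work surface at z = 0. Lengths are in m, angles in degrees, forces in N, time in s.
With the tool pointing down it reaches from about 0.425 to 0.925 m from the base axis. Payload 6.8 kg.
Tool frame: the origin (TCP) lies midway between the tips of the shut fingers; the grasp point (between the pads) lies 19 mm behind it; z points along the fingers, y is the direction in which the jaws open and shut (so a half turn about z gives the same grasp; the last joint's range is limited). The gripper opens to 85 mm and grips with 20 to 120 N. Pads are 22 mm wide; open, the fingers measure 114 mm over their backs; the gripper's body (76 mm by 85 mm) begins 54 mm behind the grasp point. The pads swing forward as they close: fully open they stand 13 mm farther back than shut.
Start: joints at [68.635, 27.33, 1.283, 89.118, -0.659, 63.558, -4.761], TCP at [0.177, -0.651, 0.209] pointing down, gripper open.
Joint ranges: [-169.35, 169.35], [-19.33, 120.38], [-80.79, 83.38], [13.8, 139.57], [-78.32, 258.32], [9.67, 109.79], [-169.56, 169.56]. Speed limits (degrees/s): [136.94, 136.94, 180, 180, 180, 180, 180].

INTERFACE

Orientations are given as [roll, pitch, yaw] about the fixed x, y, z axes, in that order (R = Rz(yaw) Ry(pitch) Rx(roll)).
In Python, from station import arm gives the robot as it stands. The module is installed in compiled form; this text tells all that it offers.
- The arm moves only by the shell command python3 -m jog 'ROWS' [FORCE]. ROWS is a JSON object of lists of equal length, an entry for each row: "slide": the shift along the tool's x, y, z in cm, a list of three; "turn": the turn, a rotation vector about the tool's x, y, z in degrees, a list of three; "grip": the closure, from 0 (fully open) to 1 (shut). A call has 1 to 20 rows; each row is the pose to reach, as a shift and turn from the pose commanded when the call began, along the tool's axes at that moment; what a row does not reach only later rows make up. A row lasts 1/12 s, in which the tool goes at most 41.7 mm and 7.16 degrees, less where a joint would pass 70% of its speed; a pose out of reach is approached as far as the arm can. A call with a gripper value outside its range is refused whole. The fingers move at their own pace and stop on an object; FORCE is the grip in N (left out, the last holds). Time passes only in rows, so rows that repeat a pose let the fingers close. It gives the time, the measured TCP pose, the force and the opening at its end, in the units of the state.
- arm.sense(): the state, without advancing time (a new reading comes with each control period).
- arm.read_camera(name): name is "side" or "top"; returns a dict with "pixels" (480x640x3 uint8, blue, green, red), "depth" (480x640 float32, m along the optical axis (not along the pixel's ray), 0 where there is no reading), "fx", "fy", "cx", "cy" (pixels), "rvec" (rotation vector, rad) and "tvec" (3), from world to camera coordinates, as OpenCV has them. Camera axes: x right, y down, z forward; pixel columns grow to the right and rows downward; lengths in m; the calibration is good to about 2 mm. A picture is of the moment at which its call begins.
- arm.sign_off(): hands the job in, once; it reports no verdict.
The state is a dict: "t": time; "q": joint angles; "joint_vel": joint speeds; "joint_torque": joint torques, N m; "tool_pos": TCP position; "eef_rot": TCP orientation; "contact_force": force on the tool from outside, world axes, zero at the start; "ft_torque": the same for the moment, N m; "gripper_width": finger opening in m.
Only numpy, scipy, OpenCV 4.12 (cv2) and the standard library are available. Lean on these libraries where they do the work, as an engineer would, in place of code of your own. Each camera call takes 0.05 s, during which the arm holds its last target.

## Working session

There is one attempt and no reset: what is moved stays moved. The work goes in short steps, Python scripts to look and compute and a shell command to move; the robot and the scene stay as the last step left them, time stands still between calls to the robot, and variables do not carry over. Pictures are saved under pics/ and viewed, and the job is handed in when it is done.

```bash
mkdir -p pics
cat > h.py <<'E'
import numpy as np, cv2
from station import arm
def grab(n):
    c=arm.read_camera(n); return c
def cloud(c):
    R,_=cv2.Rodrigues(np.array(c["rvec"],float)); t=np.array(c["tvec"],float).ravel()
    d=c["depth"]; v,u=np.mgrid[0:480,0:640]
    P=np.stack([(u-c["cx"])/c["fx"]*d,(v-c["cy"])/c["fy"]*d,d],-1)
    W=(P-t)@R
    W[d==0]=np.nan
    return W
def ray(c,u,v,z):
    R,_=cv2.Rodrigues(np.array(c["rvec"],float)); t=np.array(c["tvec"],float).ravel()
    o=-R.T@t; d=R.T@np.array([(u-c["cx"])/c["fx"],(v-c["cy"])/c["fy"],1.])
    return o+d*(z-o[2])/d[2]
E
python3 - <<'E'
from h import *
print(arm.sense())
for n in("side","top"):
    c=grab(n); cv2.imwrite(f"pics/{n}0.png",c["pixels"])
    R,_=cv2.Rodrigues(np.array(c["rvec"],float)); print(n,c["fx"],-R.T@np.array(c["tvec"]).ravel(),R[2])
    np.savez(f"{n}0.npz",**c)
E
```

```text
{'t': 0.0, 'q': array([68.63480778, 27.37551196,  1.27957969, 89.17862041, -0.65952497,
       63.56011494, -4.76016794]), 'joint_vel': array([ 0.03213496,  0.0414698 , -0.00630061,  0.01448744, -0.00842905,
       -0.00495631, -0.08233881]), 'joint_torque': array([ 1.06214833e-03, -5.96439135e+01,  1.60855427e+00, -2.81199718e+01,
        1.25398379e-02,  9.37726203e-03,  2.67482037e-06]), 'tool_pos': array([ 0.17647251, -0.65084987,  0.20822668]), 'eef_rot': array([-1.79893328e+02,  7.22677455e-03,  1.51739397e+01]), 'contact_force': array([-0.22851578, -0.16436478, -0.27395908]), 'ft_torque': array([-0.06493671,  0.01307382,  0.0213762 ]), 'gripper_width': 0.08554150910793401}
side 532.1507099169824 [0.15559057 0.8822419  0.73513007] [ 0.32430422 -0.79305512 -0.51564556]
top 538.3630807638635 [ 0.25669796 -0.09153058  1.56616003] [ 0.22543574 -0.01718719 -0.97410643]
```

View pics/side0.png

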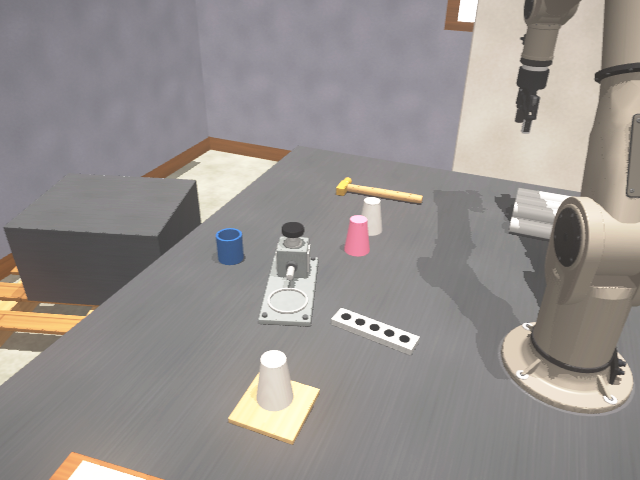

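View pics/top0.png

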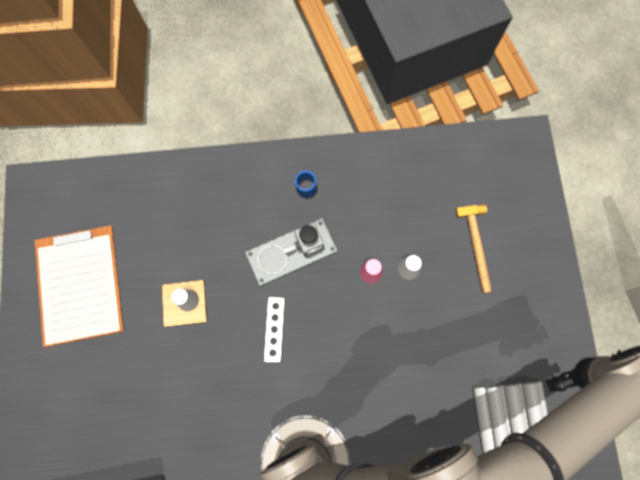

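Candidates for the cup: grey cup on bare bench, top (411,266) / side (372,216); pink cup, top (372,270) / side (358,235), excluded by colour; grey cup on plywood, top (184,298) / side (274,380), which is the passed cup; lying ribbed grey block, top (510,415), not a cup. I choose the first and will measure and crop it.

```bash
cat > m.py <<'E'
from h import *
def centre_top(W,guess,z0,z1,r):
    m=(W[...,2]>z0)&(W[...,2]<z1)&(np.hypot(W[...,0]-guess[0],W[...,1]-guess[1])<r)
    v,u=np.nonzero(m); P=W[m]
    pts=np.stack([u,v],1).astype(np.float32)
    (c,rad)=cv2.minEnclosingCircle(pts)
    return len(P),P.mean(0),np.median(P[:,2]),c,rad,(u.mean(),v.mean())
E
python3 - <<'E'
from m import *
for n,px in(("top",dict(cup=(411,264,.09),passed=(180,297,.102),cap=(309,235,.134),pink=(373,267,.09))),("side",dict(cup=(372,203,.09),passed=(274,358,.102),cap=(292,230,.134),pink=(358,219,.09)))):
    c=dict(np.load(f"{n}0.npz")); W=cloud(c)
    for k,(u,v,z) in px.items():
        g=ray(c,u,v,z)
        N,mn,zz,ce,ra,mu=centre_top(W,g,z-.006,z+.008,.04)
        print(n,k,g.round(4),N,mn.round(4),zz.round(4),np.round(ce,1),round(ra,1),ray(c,*ce,zz).round(4),ray(c,*mu,z).round(4))
c=dict(np.load("top0.npz"));p=c["pixels"]
a=cv2.resize(p[230:310,350:450],None,fx=4,fy=4,interpolation=2);b=cv2.resize(p[210:290,240:340],None,fx=4,fy=4,interpolation=2)
cv2.imwrite("pics/crop1.png",np.hstack([a,b]))
E
```

```text
top cup [ 0.5019 -0.3448  0.09  ] 179 [ 0.5036 -0.3509  0.0898] 0.0895 [413.  263.5] 7.8 [ 0.503  -0.3507  0.0895] [ 0.5036 -0.3509  0.09  ]
top passed [0.4703 0.2956 0.102 ] 196 [0.4717 0.2961 0.1014] 0.1012 [179.8 296.8] 8.1 [0.4712 0.2963 0.1012] [0.4716 0.2959 0.102 ]
top cap [ 0.6015 -0.0704  0.134 ] 259 [ 0.6046 -0.0684  0.134 ] 0.1339 [308.1 234. ] 9.3 [ 0.6046 -0.0683  0.1339] [ 0.6045 -0.0684  0.134 ]
top pink [ 0.5038 -0.2387  0.09  ] 176 [ 0.5036 -0.2392  0.0899] 0.0898 [373.1 267.3] 7.9 [ 0.5028 -0.239   0.0898] [ 0.5036 -0.2392  0.09  ]
side cup [ 0.4984 -0.3372  0.09  ] 134 [ 0.5008 -0.345   0.0904] 0.091 [372. 202.] 8.1 [ 0.4997 -0.341   0.091 ] [ 0.501  -0.3456  0.09  ]
side passed [0.4703 0.2965 0.102 ] 452 [0.4684 0.3021 0.1024] 0.1027 [273.4 360.5] 12.9 [0.4682 0.3029 0.1027] [0.4686 0.3019 0.102 ]
side cap [ 0.5996 -0.0539  0.134 ] 249 [ 0.601  -0.0612  0.1345] 0.1349 [293. 228.] 11.2 [ 0.6007 -0.0615  0.1349] [ 0.6014 -0.0618  0.134 ]
side pink [ 0.504 -0.239  0.09 ] 158 [ 0.5006 -0.2333  0.09  ] 0.0904 [358.5 221. ] 8.6 [ 0.4993 -0.229   0.0904] [ 0.5006 -0.2333  0.09  ]
```

View pics/crop1.png

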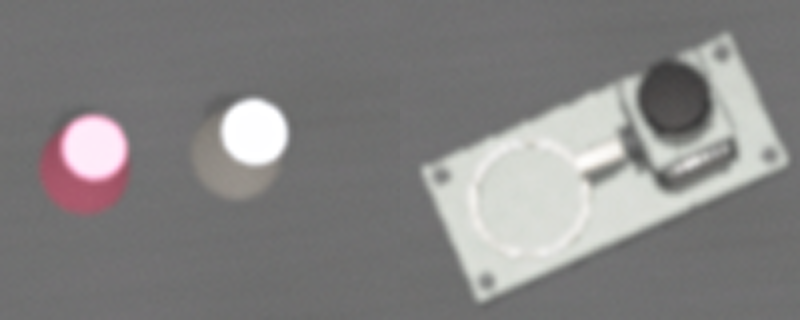

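```bash
cat >> m.py <<'E'
def circ(P):
    A=np.c_[2*P[:,:2],np.ones(len(P))]; s=np.linalg.lstsq(A,(P[:,:2]**2).sum(1),rcond=None)[0]
    return s[0],s[1],np.sqrt(s[2]+s[0]**2+s[1]**2)
def rimc(c,W,guess,z,r,nom):
    # top disc: mask from depth, contour -> rays to z -> circle fit
    m=((np.abs(W[...,2]-z)<.004)&(np.hypot(W[...,0]-guess[0],W[...,1]-guess[1])<r)).astype(np.uint8)
    k=max(cv2.findContours(m,0,1)[0],key=cv2.contourArea).reshape(-1,2)
    P=np.array([ray(c,*q,z) for q in k]); return circ(P)
E
python3 - <<'E'
from m import *
for n in("top","side"):
    c=dict(np.load(f"{n}0.npz")); W=cloud(c)
    for k,g,z in(("cup",(.503,-.351),.09),("passed",(.471,.296),.102),("cap",(.604,-.068),.134)):
        print(n,k,np.round(rimc(c,W,g,z,.04,0),4))
    g=(.555,.04)
    d=np.hypot(W[...,0]-g[0],W[...,1]-g[1])
    m=(W[...,2]>.0172)&(W[...,2]<.024)&(d<.06)
    P=W[m]; x=circ(P); 
    for i in range(5):
        e=np.abs(np.hypot(P[:,0]-x[0],P[:,1]-x[1])-.042); P2=P[e<.006]; x=circ(P2)
    print(n,"ring",len(P),len(P2),np.round(x,4))
    m=((W[...,2]>.008)&(W[...,2]<.018)&(np.hypot(W[...,0]-.58,W[...,1]+.01)<.17)&((W[...,1]<.12))).astype(np.uint8)
    P=W[m>0]; k=cv2.minAreaRect((P[:,:2]*1000).astype(np.float32)); print("plate",k)
    m=((W[...,2]>.008)&(W[...,2]<.016)&(np.hypot(W[...,0]-.47,W[...,1]-.29)<.1)); P=W[m]; print("board",len(P),cv2.minAreaRect((P[:,:2]*1000).astype(np.float32)))
E
```

```text
top cup [ 0.5043 -0.3507  0.0193]
top passed [0.4711 0.2963 0.02  ]
top cap [ 0.6048 -0.0688  0.0236]
top ring 262 125 [0.5671 0.0444 0.0421]
plate ((576.4405517578125, -29.115570068359375), (324.6502685546875, 295.0525817871094), 1.795924186706543)
board 951 ((463.3966369628906, 293.7794189453125), (167.18646240234375, 171.83724975585938), 81.81195831298828)
side cup [ 0.5026 -0.3481  0.023 ]
side passed [0.4693 0.3004 0.0222]
side cap [ 0.602  -0.0638  0.0265]
side ring 309 228 [0.5645 0.0479 0.042 ]
plate ((541.0130004882812, -25.368637084960938), (201.78878784179688, 257.19708251953125), 19.237407684326172)
board 2684 ((463.4238586425781, 312.1941833496094), (121.33460235595703, 122.26739501953125), 0.7962555885314941)
```

```bash
cat > go.py <<'E'
from h import *
from scipy.spatial.transform import Rotation as Ro
import sys
def rel(p,yaw,s=None):
    s=s or arm.sense()
    R=Ro.from_euler("xyz",s["eef_rot"],degrees=True)
    T=Ro.from_euler("xyz",[180,0,yaw],degrees=True)
    return (R.inv().apply(np.array(p)-s["tool_pos"])*100).round(2),(R.inv()*T).as_rotvec(degrees=True).round(2)
if __name__=="__main__":
    a=list(map(float,sys.argv[1:])); s=arm.sense()
    print(round(s["t"],2),s["tool_pos"].round(4),s["eef_rot"].round(2),s["q"].round(1),s["contact_force"].round(1),round(s["gripper_width"],4))
    if a: print(rel(a[:3],a[3]))
E
python3 go.py .504 -.3505 .20 80
```

```text
0.1 [ 0.1765 -0.6509  0.2083] [-1.7991e+02  1.0000e-02  1.5170e+01] [68.6 27.4  1.3 89.2 -0.7 63.6 -4.8] [-0.5 -0.7  0.2] 0.0857
(array([ 39.48, -20.42,   0.86]), array([-9.000e-02, -5.000e-02, -6.483e+01]))
```

```bash
python3 -m jog '{"slide":[[3,-1.6,0],[6,-3.1,0],[9,-4.7,0],[12,-6.2,0],[15,-7.8,0],[18,-9.3,0],[21,-10.9,0],[24,-12.4,0],[27,-14,0],[30,-15.5,0],[33,-17.1,0],[36,-18.6,0],[38,-19.7,0],[39.5,-20.4,0.8],[39.5,-20.4,0.8],[39.5,-20.4,0.8]],"turn":[[0,0,-5],[0,0,-10],[0,0,-15],[0,0,-20],[0,0,-25],[0,0,-30],[0,0,-35],[0,0,-40],[0,0,-45],[0,0,-50],[0,0,-55],[0,0,-60],[0,0,-63],[0,0,-65],[0,0,-65],[0,0,-65]],"grip":[0,0,0,0,0,0,0,0,0,0,0,0,0,0,0,0]}' 60; python3 go.py .504 -.3505 .045 80
python3 - <<'E'
from h import *
for n in("side","top"):
    c=grab(n); cv2.imwrite(f"pics/{n}1.png",c["pixels"])
E
```

```text
t: 1.43
tool_pos: [0.5041, -0.3508, 0.1999]
eef_rot: [-179.9, -0.0, 80.2]
contact_force: [-0.1, 0.2, -0.0]
gripper_width: 0.0853
1.43 [ 0.5041 -0.3508  0.1999] [-1.7988e+02 -3.0000e-02  8.0200e+01] [ 44.   23.5 -19.7  97.2   8.9  60.9  11.6] [-0.1  0.2 -0. ] 0.0853
(array([ 0.02,  0.02, 15.49]), array([-0.12, -0.03,  0.2 ]))
```

View pics/side1.png

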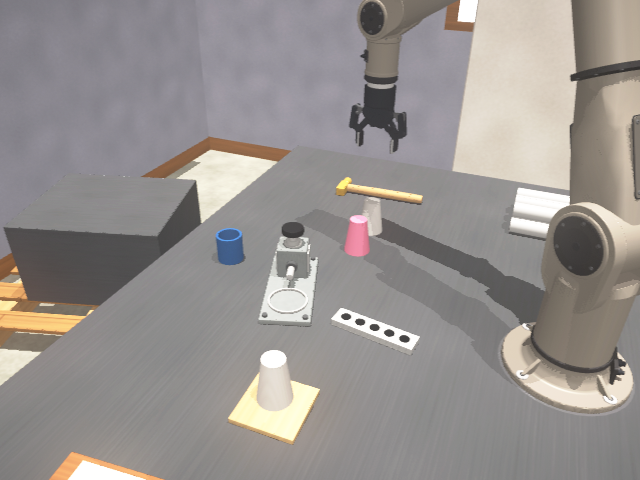

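View pics/top1.png

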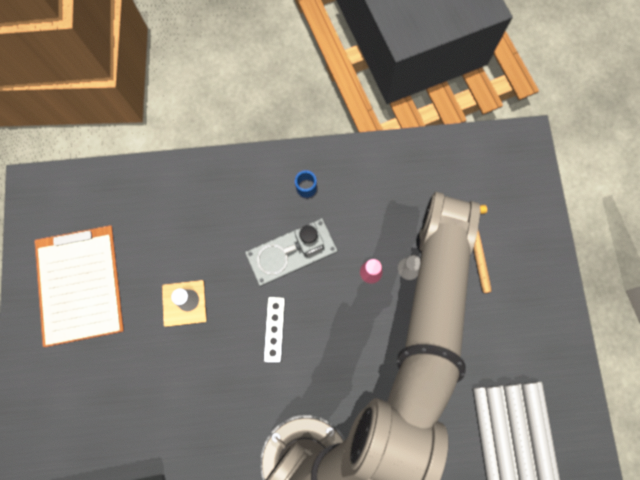

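```bash
python3 -m jog '{"slide":[[0,0,3],[0,0,6],[0,0,9],[0,0,11],[0,0,13],[0,0,14.5],[0,0,15.7],[0,0,15.7],[0,0,15.7],[0,0,15.7],[0,0,15.7],[0,0,15.7],[0,0,15.7],[0,0,15.7],[0,0,15.7],[0,0,15.7]],"turn":[[0,0,0],[0,0,0],[0,0,0],[0,0,0],[0,0,0],[0,0,0],[0,0,0],[0,0,0],[0,0,0],[0,0,0],[0,0,0],[0,0,0],[0,0,0],[0,0,0],[0,0,0],[0,0,0]],"grip":[0,0,0,0,0,0,0,0,1,1,1,1,1,1,1,1]}' 60; python3 go.py
```

```text
t: 2.87
tool_pos: [0.5051, -0.352, 0.0461]
eef_rot: [179.9, 0.1, 80.2]
contact_force: [-2.5, 0.3, 6.4]
gripper_width: 0.0452
2.87 [ 0.5051 -0.352   0.0461] [1.7989e+02 9.0000e-02 8.0150e+01] [ 42.   33.7 -17.4 103.8  13.8  44.4   7.6] [-2.5  0.3  6.4] 0.0452
```

```bash
python3 - <<'E'
from h import *
c=grab("side"); cv2.imwrite(f"pics/s2.png",cv2.resize(c["pixels"][120:270,300:460],None,fx=5,fy=4*1.25,interpolation=2)[:600]); cv2.imwrite("pics/s2.png",cv2.resize(c["pixels"][140:260,310:450],None,fx=5,fy=5,interpolation=2))
E
python3 go.py
```

```text
2.92 [ 0.5051 -0.352   0.0462] [1.7989e+02 8.0000e-02 8.0150e+01] [ 42.   33.7 -17.4 103.8  13.8  44.4   7.6] [-2.3  0.4  6.6] 0.0452
```

View pics/s2.png

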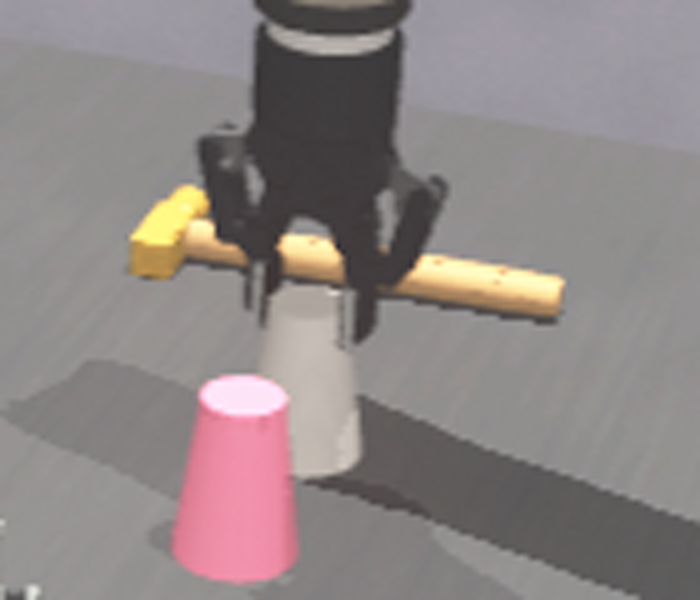

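Run:
```python
from m import *
for n in("side","top"):
    c=grab(n); W=cloud(c); p=c["pixels"].astype(int); 
    m=(np.hypot(W[...,0]-.505,W[...,1]+.35)<.045)&(W[...,2]>.004)&(W[...,2]<.1)
    m&=(p.mean(-1)>90)
    for z in np.arange(.005,.1,.01):
        q=W[m&(np.abs(W[...,2]-z)<.005)]
        if len(q)>3: print(n,round(z,3),len(q),"x",q[:,0].min().round(4),q[:,0].max().round(4),"y",q[:,1].min().round(4),q[:,1].max().round(4), np.round(circ(q),4))
```

```text
side 0.005 31 x 0.4651 0.4957 y -0.3586 -0.3161 [ 0.4947 -0.3459  0.0244]
side 0.015 43 x 0.4703 0.4979 y -0.3533 -0.3152 [ 0.4925 -0.3407  0.0193]
side 0.025 51 x 0.472 0.5012 y -0.3563 -0.3155 [ 0.4929 -0.3405  0.0182]
side 0.035 51 x 0.4727 0.5015 y -0.3575 -0.3168 [ 0.4952 -0.3436  0.0199]
side 0.045 51 x 0.4753 0.5284 y -0.3514 -0.3197 [ 0.5007 -0.3473  0.0233]
side 0.055 64 x 0.4762 0.525 y -0.352 -0.3215 [ 0.5021 -0.3486  0.0238]
side 0.065 70 x 0.4781 0.5273 y -0.3565 -0.3217 [ 0.5029 -0.349   0.0228]
side 0.075 71 x 0.4714 0.5318 y -0.3497 -0.3244 [ 0.5021 -0.3543  0.0261]
side 0.085 73 x 0.4673 0.5372 y -0.3736 -0.3265 [ 0.5017 -0.3557  0.0265]
side 0.095 112 x 0.4667 0.5375 y -0.3739 -0.3264 [ 0.5021 -0.3486  0.0197]
top 0.005 24 x 0.4722 0.5455 y -0.3475 -0.3076 [ 0.5106 -0.3466  0.0334]
top 0.015 21 x 0.4735 0.5238 y -0.3459 -0.3198 [ 0.5038 -0.3492  0.0293]
top 0.025 27 x 0.4757 0.5272 y -0.3455 -0.3205 [ 0.5048 -0.3508  0.029 ]
top 0.035 17 x 0.4766 0.5163 y -0.3468 -0.324 [ 0.5024 -0.3471  0.0243]
top 0.045 25 x 0.4811 0.5255 y -0.3398 -0.3227 [ 0.5043 -0.3489  0.0249]
top 0.055 13 x 0.4803 0.5203 y -0.3421 -0.3269 [ 0.5042 -0.3506  0.0244]
top 0.065 17 x 0.4847 0.5221 y -0.3379 -0.3264 [ 0.5046 -0.3486  0.0217]
top 0.075 19 x 0.4801 0.518 y -0.3393 -0.3276 [ 0.5034 -0.3501  0.0215]
top 0.085 23 x 0.489 0.5186 y -0.338 -0.3291 [ 0.5036 -0.3382  0.009 ]
top 0.095 12 x 0.4912 0.5142 y -0.341 -0.331 [ 0.5016 -0.3318  0.0089]
```

```bash
python3 -m jog '{"slide":[[0,0,-0.5],[0,0,-1],[0,0,-1.5],[0,0,-2.5],[0,0,-4],[0,0,-6],[0,0,-8],[0,0,-10],[0,0,-12],[0,0,-13],[0,0,-13]],"turn":[[0,0,0],[0,0,0],[0,0,0],[0,0,0],[0,0,0],[0,0,0],[0,0,0],[0,0,0],[0,0,0],[0,0,0],[0,0,0]],"grip":[1,1,1,1,1,1,1,1,1,1,1]}' 60; python3 go.py
python3 - <<'E'
from m import *
c=grab("side"); cv2.imwrite("pics/s3.png",cv2.resize(c["pixels"][90:210,310:450],None,fx=5,fy=5,interpolation=2))
W=cloud(c); p=c["pixels"].astype(int); s=arm.sense()["tool_pos"]
m=(np.hypot(W[...,0]-s[0],W[...,1]-s[1])<.045)&(W[...,2]>.09)&(p.mean(-1)>90)
for z in np.arange(.095,.25,.01):
    q=W[m&(np.abs(W[...,2]-z)<.005)]
    if len(q)>3: print(round(z,3),len(q),"x",q[:,0].min().round(4),q[:,0].max().round(4),"y",q[:,1].max().round(4))
E
```

```text
t: 3.93
tool_pos: [0.5061, -0.352, 0.1774]
eef_rot: [179.7, 0.1, 80.2]
contact_force: [0.9, 0.9, -2.3]
gripper_width: 0.045
3.93 [ 0.5061 -0.352   0.1774] [1.7972e+02 1.2000e-01 8.0170e+01] [ 43.9  24.8 -19.6  98.5   9.6  58.   11. ] [ 0.9  0.9 -2.3] 0.045
0.135 66 x 0.4703 0.5326 y -0.316
0.145 98 x 0.4708 0.5325 y -0.3162
0.155 82 x 0.4728 0.5302 y -0.3174
0.165 89 x 0.4737 0.5278 y -0.3167
0.175 84 x 0.4762 0.5312 y -0.3192
0.185 81 x 0.478 0.5276 y -0.3202
0.195 73 x 0.4783 0.5252 y -0.322
0.205 79 x 0.4705 0.534 y -0.3233
0.215 88 x 0.4673 0.5407 y -0.324
0.225 121 x 0.4675 0.5345 y -0.3259
0.235 27 x 0.4673 0.5371 y -0.3326
0.245 7 x 0.4818 0.5331 y -0.3348
```

View pics/s3.png

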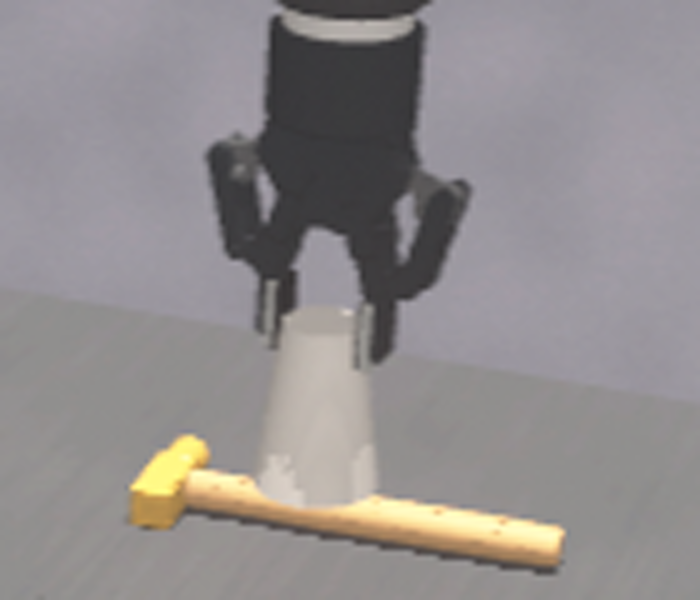

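```bash
python3 go.py .5665 .0455 .20 108.4
```

```text
3.98 [ 0.5051 -0.3516  0.1754] [1.7987e+02 6.0000e-02 8.0170e+01] [ 43.9  24.9 -19.6  98.7   9.6  58.   11. ] [-0.4 -0.7 -2. ] 0.0449
(array([40.17, -0.73, -2.5 ]), array([  0.12,   0.09, -28.23]))
```

```bash
python3 -m jog '{"slide":[[0.8,0,-1],[2.2,0,-2],[4.5,-0.1,-2.5],[7.5,-0.1,-2.5],[10.5,-0.2,-2.5],[13.5,-0.2,-2.5],[16.5,-0.3,-2.5],[19.5,-0.3,-2.5],[22.5,-0.4,-2.5],[25.5,-0.5,-2.5],[28.5,-0.5,-2.5],[31.5,-0.6,-2.5],[34.5,-0.6,-2.5],[37,-0.7,-2.5],[38.8,-0.7,-2.5],[39.8,-0.7,-2.5],[40.2,-0.7,-2.5],[40.2,-0.7,-2.5],[40.2,-0.7,-2.5]],"turn":[[0,0,0],[0,0,-1],[0,0,-3],[0,0,-5],[0,0,-7],[0,0,-9],[0,0,-11],[0,0,-13],[0,0,-15],[0,0,-17],[0,0,-19],[0,0,-21],[0,0,-23],[0,0,-25],[0,0,-27],[0,0,-28],[0,0,-28.2],[0,0,-28.2],[0,0,-28.2]],"grip":[1,1,1,1,1,1,1,1,1,1,1,1,1,1,1,1,1,1,1]}' 60; python3 go.py
cat > look.py <<'E'
from m import *
import sys
def cupfit(c,W,s,z0,yawless=True):
    p=c["pixels"].astype(int)
    m=(np.hypot(W[...,0]-s[0],W[...,1]-s[1])<.05)&(W[...,2]>z0)&(W[...,2]<z0+.06)&(p.min(-1)>75)
    return W[m]
tag=sys.argv[1]; s=arm.sense()
for n in("side","top"):
    c=grab(n); W=cloud(c); cv2.imwrite(f"pics/{n}{tag}.png",c["pixels"]); np.savez(f"{n}{tag}.npz",**c)
E
python3 look.py 4
```

```text
t: 5.57
tool_pos: [0.5661, 0.0446, 0.199]
eef_rot: [-179.9, 0.0, 108.3]
contact_force: [0.4, -0.3, -2.3]
gripper_width: 0.045
5.57 [0.5661 0.0446 0.199 ] [-1.7995e+02  5.0000e-02  1.0827e+02] [ 16.1  21.4 -34.  102.9  13.7  59.9  -4.7] [ 0.4 -0.3 -2.3] 0.045
```

Run:
```python
import cv2,numpy as np
a=cv2.imread("pics/side4.png");b=cv2.imread("pics/top4.png")
cv2.imwrite("pics/j4.png",np.hstack([cv2.resize(a[140:340,200:360],None,fx=2.5,fy=2.5),cv2.resize(b[160:320,220:350][:, :128],None,fx=3.125,fy=3.125)]))
```

```text
(no output)
```

View pics/j4.png

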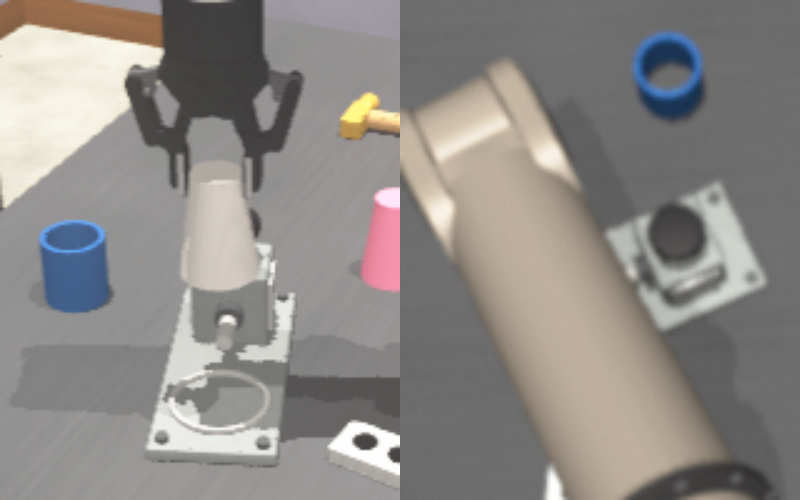

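```bash
cat > cone.py <<'E'
from m import *
from scipy.optimize import least_squares
def cone(W,p,xy,zlo,zhi,ztop=None,br=75):
    m=(np.hypot(W[...,0]-xy[0],W[...,1]-xy[1])<.045)&(W[...,2]>zlo)&(W[...,2]<zhi)&(p.min(-1)>br)
    m=cv2.erode(m.astype(np.uint8),np.ones((3,3)))>0
    P=W[m]
    def f(a,zf):
        x=P[:,0]-a[0]-a[2]*(P[:,2]-zf); y=P[:,1]-a[1]-a[3]*(P[:,2]-zf)
        return np.hypot(x,y)-(.033-.13333*(P[:,2]-zf))
    return P,f
def fit(W,p,xy,foot,zl,zh):
    P,f=cone(W,p,xy,foot+zl,foot+zh)
    g=lambda a:np.r_[f(a[:4],a[4]),(a[4]-foot)*3, a[2]*.2,a[3]*.2]
    r=least_squares(g,[xy[0],xy[1],0,0,foot],loss="soft_l1",f_scale=.002)
    return len(P),r.x,np.sqrt(np.mean(f(r.x[:4],r.x[4])**2))
E
python3 - <<'E'
from cone import *
c=dict(np.load("side4.npz"));W=cloud(c);p=c["pixels"]
for zh in(.05,.06):
    n,a,e=fit(W,p,(.566,.045),.154,.003,zh); print(n,a.round(4),e.round(4))
P,f=cone(W,p,(.566,.045),.12,.26); print(np.histogram(P[:,2],np.arange(.12,.27,.01)))
c=dict(np.load("side0.npz"));W=cloud(c);p=c["pixels"]
n,a,e=fit(W,p,(.47,.298),.012,.005,.08); print("passed",n,a.round(4),e.round(4))
n,a,e=fit(W,p,(.503,-.350),.0,.005,.08); print("cup0",n,a.round(4),e.round(4))
c=dict(np.load("top0.npz"));W=cloud(c);p=c["pixels"]
n,a,e=fit(W,p,(.47,.298),.012,.005,.08); print("passed top",n,a.round(4),e.round(4))
n,a,e=fit(W,p,(.503,-.350),.0,.005,.08); print("cup0 top",n,a.round(4),e.round(4))
E
```

```text
479 [0.563  0.0451 0.0028 0.0041 0.1539] 0.0015
590 [0.563  0.0451 0.0059 0.0055 0.1539] 0.0015
(array([  0,   0,   0,  26, 116, 124, 117, 120, 113, 107, 106, 119, 199,
         7,   0]), array([0.12, 0.13, 0.14, 0.15, 0.16, 0.17, 0.18, 0.19, 0.2 , 0.21, 0.22,
       0.23, 0.24, 0.25, 0.26, 0.27]))
passed 1015 [ 0.4703  0.2985 -0.0016  0.0037  0.0119] 0.0011
cup0 313 [ 5.027e-01 -3.507e-01 -5.400e-03  1.000e-03 -2.000e-04] 0.0023
passed top 157 [ 0.4719  0.2977 -0.0023 -0.0037  0.012 ] 0.0011
cup0 top 115 [ 5.044e-01 -3.516e-01 -2.300e-03  2.000e-03 -1.000e-04] 0.001
```

Run:
```python
from m import *
for n,g in(("side",(.5645,.0479)),("top",(.5671,.0444))):
    c=dict(np.load(n+"0.npz")); p=c["pixels"].min(-1).astype(np.float32)
    p=p-cv2.GaussianBlur(p,(0,0),3)
    R,_=cv2.Rodrigues(c["rvec"]);
    for z in(.020,):
        v,u=np.mgrid[0:480,0:640]; X=np.array([ray(c,a,b,z) for a,b in zip(u[200:330].ravel(),v[200:330].ravel())]); q=p[200:330].ravel()
        x=np.array(g)
        for it in range(8):
            d=np.hypot(X[:,0]-x[0],X[:,1]-x[1]); m=(np.abs(d-.042)<.006)&(q>8)
            f=circ(X[m]); x=np.array(f[:2])
        print(n,m.sum(),np.round(f,4))
    # plate corners
    cv2.imwrite(f"pics/st_{n}.png",cv2.resize(c["pixels"][205:335,235:345],None,fx=5,fy=4.6,interpolation=2))
```

```text
side 210 [0.5675 0.0446 0.0424]
top 181 [0.5694 0.0463 0.0428]
```

View pics/st_side.png

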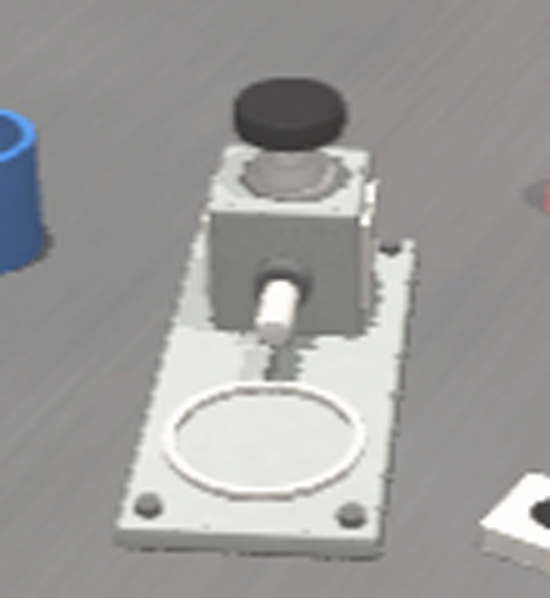

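```bash
python3 go.py .5707 .0454 .072 108.4
```

```text
5.67 [0.5662 0.044  0.199 ] [-1.7996e+02  5.0000e-02  1.0820e+02] [ 16.2  21.4 -33.9 102.9  13.7  59.9  -4.7] [-0.2 -0.2 -2.5] 0.0448
(array([-0.  ,  0.48, 12.7 ]), array([-0.04,  0.05, -0.2 ]))
```

```bash
python3 -m jog '{"slide":[[0,0.45,0],[0,0.45,1.5],[0,0.45,4],[0,0.45,7],[0,0.45,9.5],[0,0.45,11],[0,0.45,12],[0,0.45,12.7],[0,0.45,12.7],[0,0.45,12.7]],"turn":[[0,0,0],[0,0,0],[0,0,0],[0,0,0],[0,0,0],[0,0,0],[0,0,0],[0,0,0],[0,0,0],[0,0,0]],"grip":[1,1,1,1,1,1,1,1,1,1]}' 60; python3 look.py 5
python3 - <<'E'
from cone import *
import cv2
c=dict(np.load("side5.npz"));W=cloud(c);p=c["pixels"]
for zh in(.05,.06):
    n,a,e=fit(W,p,(.570,.045),.027,.006,zh); print(n,a.round(4),e.round(4))
cv2.imwrite("pics/s5.png",cv2.resize(p[190:330,220:350],None,fx=4,fy=4))
E
```

```text
t: 6.5
tool_pos: [0.5711, 0.0474, 0.0728]
eef_rot: [180.0, 0.0, 108.3]
contact_force: [0.3, 0.4, -1.1]
gripper_width: 0.0452
385 [0.5679 0.0479 0.0012 0.007  0.027 ] 0.0015
481 [0.5678 0.0479 0.0084 0.0062 0.027 ] 0.0015
```

View pics/s5.png

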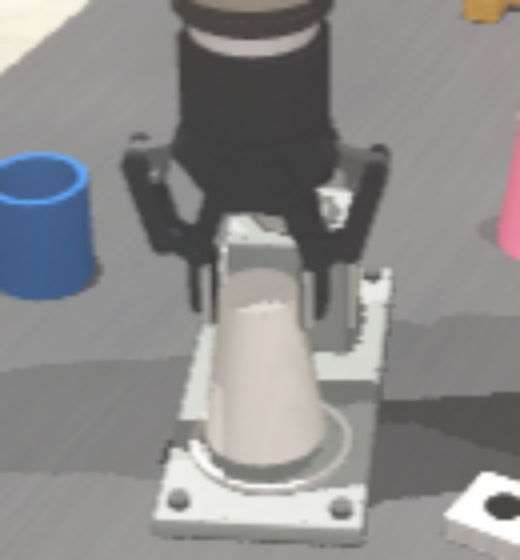

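```bash
python3 -m jog '{"slide":[[-0.33,-0.1,0.2],[-0.33,-0.1,0.5],[-0.33,-0.1,0.7],[-0.33,-0.1,0.9],[-0.33,-0.1,1.0],[-0.33,-0.1,1.1],[-0.33,-0.1,1.1]],"turn":[[0,0,0],[0,0,0],[0,0,0],[0,0,0],[0,0,0],[0,0,0],[0,0,0]],"grip":[1,1,1,1,1,1,1]}' 60; python3 look.py 6
python3 - <<'E'
from cone import *
import cv2
c=dict(np.load("side6.npz"));W=cloud(c);p=c["pixels"]
for zh in(.05,.06):
    n,a,e=fit(W,p,(.570,.045),.016,.01,zh); print(n,a.round(4),e.round(4))
cv2.imwrite("pics/s6.png",cv2.resize(p[230:330,230:340],None,fx=6,fy=6,interpolation=2))
E
```

```text
t: 7.18
tool_pos: [0.5705, 0.0441, 0.061]
eef_rot: [-180.0, -0.0, 108.4]
contact_force: [-0.4, -1.0, -2.3]
gripper_width: 0.0453
337 [5.675e-01 4.420e-02 3.000e-04 9.100e-03 1.610e-02] 0.0015
445 [0.5675 0.0439 0.0046 0.0217 0.0161] 0.0015
```

View pics/s6.png

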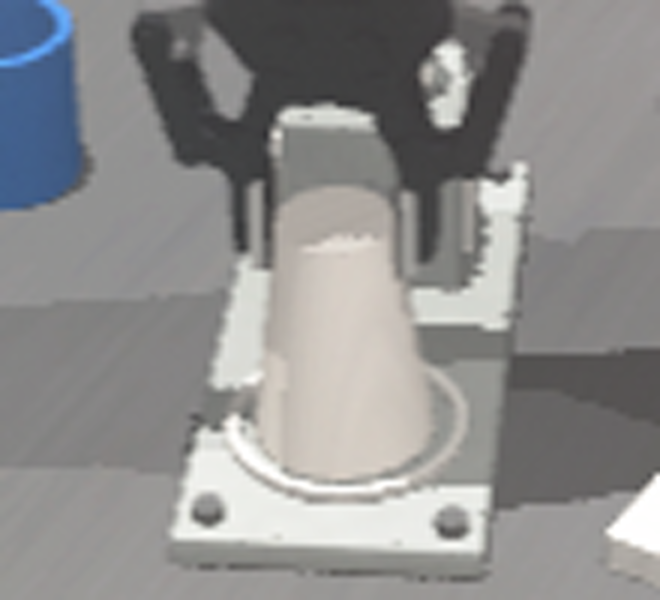

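```bash
python3 -m jog '{"slide":[[0,0,0.08],[0,0,0.16],[0,0,0.24],[0,0,0.24]],"turn":[[0,0,0],[0,0,0],[0,0,0],[0,0,0]],"grip":[1,1,1,1]}' 60
```

```text
t: 7.62
tool_pos: [0.5709, 0.0441, 0.0601]
eef_rot: [180.0, 0.1, 108.4]
contact_force: [-3.7, -1.6, 10.1]
gripper_width: 0.0449
```

```bash
python3 -m jog '{"slide":[[0,0,-0.1],[0,0,-0.12],[0,0,-0.12],[0,0,-0.12],[0,0,-0.12],[0,0,-0.12],[0,0,-0.12]],"turn":[[0,0,0],[0,0,0],[0,0,0],[0,0,0],[0,0,0],[0,0,0],[0,0,0]],"grip":[1,1,0,0,0,0,0]}' 60; python3 go.py
```

```text
t: 8.2
tool_pos: [0.5707, 0.0441, 0.06]
eef_rot: [180.0, -0.0, 108.4]
contact_force: [-0.3, 0.3, 0.3]
gripper_width: 0.0854
8.2 [0.5707 0.0441 0.06  ] [180.    -0.   108.37] [ 12.4  31.5 -30.  108.7  21.5  45.4 -10.9] [-0.3  0.3  0.3] 0.0854
```

```bash
python3 -m jog '{"slide":[[0,0,-1],[0,0,-3],[0,0,-6],[0,0,-9],[0,0,-12],[0,0,-14],[0,0,-14],[0,0,-14]],"turn":[[0,0,0],[0,0,0],[0,0,0],[0,0,0],[0,0,0],[0,0,0],[0,0,0],[0,0,0]],"grip":[0,0,0,0,0,0,0,0]}' 60; python3 look.py 7;  python3 - <<'E'
from cone import *
import cv2
c=dict(np.load("side7.npz"));W=cloud(c);p=c["pixels"]
for zh in(.05,.08):
    n,a,e=fit(W,p,(.570,.045),.014,.01,zh); print(n,a.round(4),e.round(4))
cv2.imwrite("pics/s7.png",cv2.resize(p[210:330,230:340],None,fx=5,fy=5,interpolation=2))
E
python3 go.py .605 -.068 .16 108.4
```

```text
t: 8.87
tool_pos: [0.5714, 0.0442, 0.2018]
eef_rot: [179.8, 0.1, 108.4]
contact_force: [-0.7, -1.0, -0.6]
gripper_width: 0.0851
339 [0.567  0.0444 0.0008 0.0114 0.0139] 0.0015
606 [0.5668 0.0445 0.0096 0.0061 0.0138] 0.0015
8.97 [0.57   0.0437 0.1994] [-179.93    0.    108.37] [ 16.3  21.8 -34.1 102.3  13.9  60.2  -4.5] [ 0.6  0.6 -0.8] 0.0857
(array([-11.71,  -0.19,   3.94]), array([-0.07,  0.  , -0.03]))
```

View pics/s7.png

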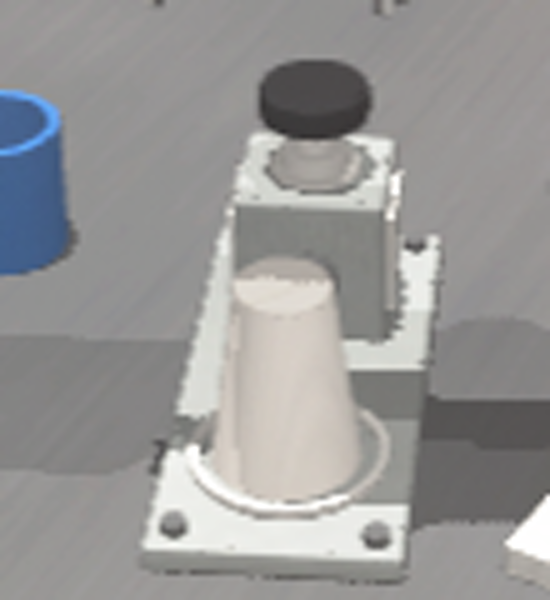

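```bash
python3 -m jog '{"slide":[[-1,0,0],[-3,0,0],[-5.5,-0.1,0],[-8,-0.1,0],[-10,-0.2,0],[-11.2,-0.2,0],[-11.7,-0.2,1.5],[-11.7,-0.2,3],[-11.7,-0.2,3.9],[-11.7,-0.2,3.9],[-11.7,-0.2,3.9]],"turn":[[0,0,0],[0,0,0],[0,0,0],[0,0,0],[0,0,0],[0,0,0],[0,0,0],[0,0,0],[0,0,0],[0,0,0],[0,0,0]],"grip":[1,1,1,1,1,1,1,1,1,1,1]}' 60; python3 look.py 8;  python3 - <<'E'
import cv2
a=cv2.imread("pics/side8.png"); b=cv2.imread("pics/top8.png")
import numpy as np
cv2.imwrite("pics/s8.png",np.hstack([cv2.resize(a[170:290,240:350],None,fx=4,fy=4,interpolation=2),cv2.resize(b[180:300,250:340],None,fx=4,fy=4,interpolation=2)]))
E
```

```text
t: 9.88
tool_pos: [0.605, -0.0671, 0.1604]
eef_rot: [-179.9, -0.1, 108.4]
contact_force: [-0.3, 0.2, 0.4]
gripper_width: 0.0001
```

View pics/s8.png

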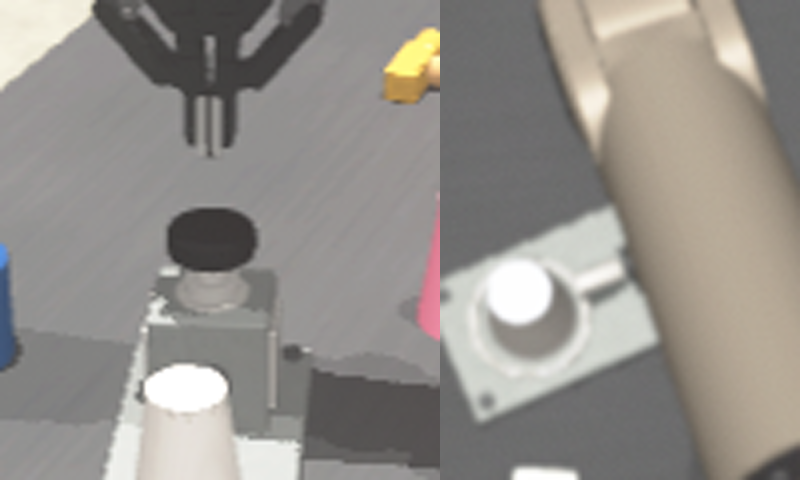

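Run:
```python
from h import *
c=dict(np.load("side8.npz"));W=cloud(c)
for v in range(200,216,1):
    print(v,[tuple(W[v,u].round(3)) for u in (288,291,294,297)])
print(W[226,292],ray(c,292.5,226,.134))
```

```text
200 [(np.float64(0.612), np.float64(-0.061), np.float64(0.204)), (np.float64(0.602), np.float64(-0.056), np.float64(0.208)), (np.float64(0.595), np.float64(-0.056), np.float64(0.21)), (np.float64(0.592), np.float64(-0.065), np.float64(0.206))]
201 [(np.float64(0.609), np.float64(-0.056), np.float64(0.204)), (np.float64(0.604), np.float64(-0.061), np.float64(0.203)), (np.float64(0.595), np.float64(-0.056), np.float64(0.207)), (np.float64(0.591), np.float64(-0.063), np.float64(0.204))]
202 [(np.float64(0.609), np.float64(-0.055), np.float64(0.202)), (np.float64(0.603), np.float64(-0.057), np.float64(0.202)), (np.float64(0.596), np.float64(-0.059), np.float64(0.203)), (np.float64(0.592), np.float64(-0.066), np.float64(0.2))]
203 [(np.float64(0.611), np.float64(-0.059), np.float64(0.197)), (np.float64(0.603), np.float64(-0.057), np.float64(0.2)), (np.float64(0.594), np.float64(-0.054), np.float64(0.203)), (np.float64(0.592), np.float64(-0.065), np.float64(0.198))]
204 [(np.float64(0.609), np.float64(-0.056), np.float64(0.197)), (np.float64(0.604), np.float64(-0.059), np.float64(0.196)), 
[... 2170 characters left out ...]
 np.float64(0.003)), (np.float64(0.735), np.float64(-0.354), np.float64(0.0)), (np.float64(0.729), np.float64(-0.361), np.float64(-0.002))]
214 [(np.float64(0.75), np.float64(-0.346), np.float64(-0.003)), (np.float64(0.739), np.float64(-0.343), np.float64(0.001)), (np.float64(0.733), np.float64(-0.35), np.float64(-0.001)), (np.float64(0.723), np.float64(-0.348), np.float64(0.002))]
215 [(np.float64(0.743), np.float64(-0.33), np.float64(0.004)), (np.float64(0.737), np.float64(-0.338), np.float64(0.001)), (np.float64(0.73), np.float64(-0.343), np.float64(0.0)), (np.float64(0.719), np.float64(-0.34), np.float64(0.004))]
[ 0.60604278 -0.06767362  0.13567794] [ 0.60626286 -0.07079216  0.134     ]
```

```bash
python3 -m jog '{"slide":[[0,0,1],[0,0,2],[0,0,2.4],[0,0,2.6],[0,0,2.8],[0,0,3.0],[0,0,3.0]],"turn":[[0,0,0],[0,0,0],[0,0,0],[0,0,0],[0,0,0],[0,0,0],[0,0,0]],"grip":[1,1,1,1,1,1,1]}' 60; python3 look.py 9;  python3 - <<'E'
import cv2
a=cv2.imread("pics/side9.png")
cv2.imwrite("pics/s9.png",cv2.resize(a[170:290,240:350],None,fx=4,fy=4,interpolation=2))
E
```

```text
t: 10.57
tool_pos: [0.6055, -0.0676, 0.1307]
eef_rot: [-180.0, -0.0, 108.4]
contact_force: [-0.1, 0.2, -0.4]
gripper_width: 0.0002
```

View pics/s9.png

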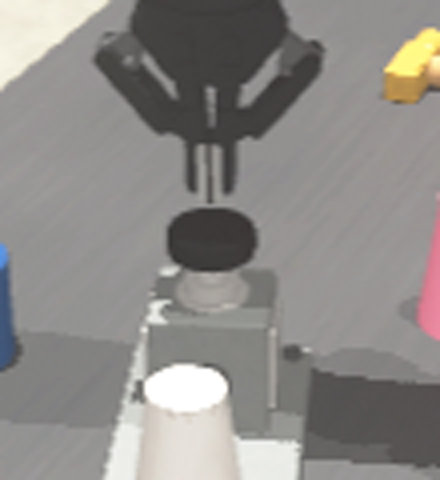

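```bash
python3 -m jog '{"slide":[[0,0,0.6],[0,0,1.2],[0,0,1.6],[0,0,2.0],[0,0,2.3],[0,0,2.6],[0,0,2.6]],"turn":[[0,0,0],[0,0,0],[0,0,0],[0,0,0],[0,0,0],[0,0,0],[0,0,0]],"grip":[1,1,1,1,1,1,1]}' 60; python3 look.py 10;  python3 - <<'E'
import cv2
a=cv2.imread("pics/side10.png")
cv2.imwrite("pics/s10.png",cv2.resize(a[170:290,240:350],None,fx=4,fy=4,interpolation=2))
E
```

```text
t: 11.25
tool_pos: [0.6053, -0.0677, 0.1045]
eef_rot: [-180.0, -0.0, 108.4]
contact_force: [-2.0, -0.5, 3.0]
gripper_width: 0.0003
```

View pics/s10.png

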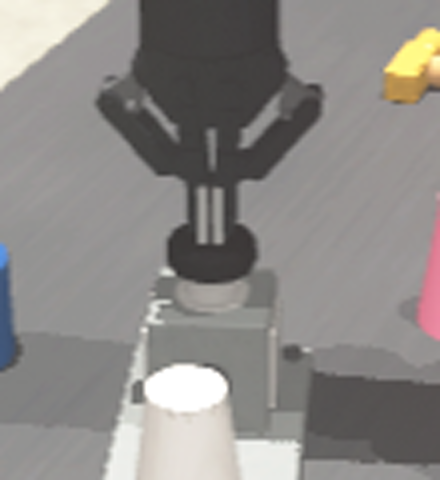

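```bash
python3 -m jog '{"slide":[[0,0,0.3],[0,0,0.6],[0,0,0.9],[0,0,1.2],[0,0,1.2]],"turn":[[0,0,0],[0,0,0],[0,0,0],[0,0,0],[0,0,0]],"grip":[1,1,1,1,1]}' 60; python3 -m jog '{"slide":[[0,0,0.2],[0,0,0.4],[0,0,0.4]],"turn":[[0,0,0],[0,0,0],[0,0,0]],"grip":[1,1,1]}' 60
```

```text
t: 11.77
tool_pos: [0.6059, -0.0676, 0.0935]
eef_rot: [180.0, 0.0, 108.4]
contact_force: [-4.5, -0.3, 12.7]
gripper_width: 0.0
t: 12.02
tool_pos: [0.6059, -0.0676, 0.0899]
eef_rot: [180.0, 0.0, 108.4]
contact_force: [-5.5, -0.9, 13.5]
gripper_width: 0.0003
```

```bash
python3 -m jog '{"slide":[[0,0,0.2],[0,0,0.4],[0,0,0.4]],"turn":[[0,0,0],[0,0,0],[0,0,0]],"grip":[1,1,1]}' 60; python3 -m jog '{"slide":[[0,0,0.2],[0,0,0.3],[0,0,0.3]],"turn":[[0,0,0],[0,0,0],[0,0,0]],"grip":[1,1,1]}' 60
```

```text
t: 12.27
tool_pos: [0.6061, -0.0677, 0.0878]
eef_rot: [180.0, 0.1, 108.4]
contact_force: [-10.3, -1.2, 25.3]
gripper_width: -0.0
t: 12.52
tool_pos: [0.6064, -0.0677, 0.0875]
eef_rot: [179.9, 0.2, 108.3]
contact_force: [-16.9, -0.7, 44.7]
gripper_width: -0.0002
```

```bash
python3 -m jog '{"slide":[[0,0,-0.5],[0,0,-1],[0,0,-2],[0,0,-3.5],[0,0,-6],[0,0,-9],[0,0,-11],[0,0,-11]],"turn":[[0,0,0],[0,0,0],[0,0,0],[0,0,0],[0,0,0],[0,0,0],[0,0,0],[0,0,0]],"grip":[1,1,1,1,1,1,1,1]}' 60; python3 look.py 11;  python3 - <<'E'
import cv2
from cone import *
a=cv2.imread("pics/side11.png")
cv2.imwrite("pics/s11.png",cv2.resize(a[170:330,240:350],None,fx=3.7,fy=3.7,interpolation=2))
c=dict(np.load("side11.npz"));W=cloud(c);p=c["pixels"]
for zh in(.05,.08):
    n,a,e=fit(W,p,(.570,.045),.014,.01,zh); print(n,a.round(4),e.round(4))
print("cap z",W[224:230,288:297,2].mean())
E
python3 go.py .5705 .0441 .20 108.4
```

```text
t: 13.18
tool_pos: [0.6088, -0.0672, 0.1965]
eef_rot: [179.5, 0.2, 108.4]
contact_force: [-0.3, -0.3, 0.2]
gripper_width: -0.0001
354 [ 0.5674  0.0443 -0.004   0.0143  0.0139] 0.0016
633 [ 5.674e-01  4.450e-02 -2.000e-04  6.900e-03  1.390e-02] 0.0015
cap z nan
13.28 [ 0.6062 -0.0676  0.1924] [1.7989e+02 4.0000e-02 1.0836e+02] [ 24.2  25.2 -31.4  97.8  14.7  60.9   6.4] [-1.3  0.4 -0.8] -0.0001
(array([11.73,  0.13, -0.77]), array([ 0.11,  0.05, -0.04]))
```

View pics/s11.png

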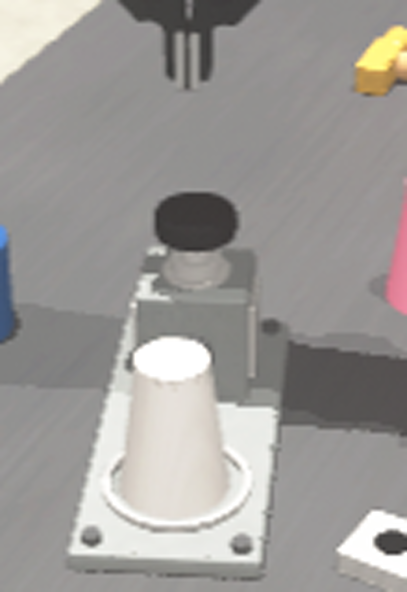

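```bash
python3 -m jog '{"slide":[[1,0,-0.8],[3,0,-0.8],[5.5,0.1,-0.8],[8,0.1,-0.8],[10,0.1,-0.8],[11.2,0.1,-0.8],[11.7,0.1,-0.8],[11.7,0.1,-0.8],[11.7,0.1,-0.8]],"turn":[[0,0,0],[0,0,0],[0,0,0],[0,0,0],[0,0,0],[0,0,0],[0,0,0],[0,0,0],[0,0,0]],"grip":[0,0,0,0,0,0,0,0,0]}' 60; python3 go.py .5705 .0441 .045 108.4
```

```text
t: 14.03
tool_pos: [0.5698, 0.0427, 0.1997]
eef_rot: [-180.0, 0.0, 108.3]
contact_force: [-0.8, 0.2, 0.7]
gripper_width: 0.0853
14.03 [0.5698 0.0427 0.1997] [-1.7997e+02  3.0000e-02  1.0832e+02] [ 16.4  21.7 -34.1 102.3  13.8  60.2  -4.5] [-0.8  0.2  0.7] 0.0853
(array([ 0.12,  0.12, 15.47]), array([-0.03,  0.03, -0.08]))
```

```bash
python3 -m jog '{"slide":[[0.1,0.05,2],[0.1,0.05,5],[0.1,0.05,8],[0.1,0.05,10.5],[0.1,0.05,12.5],[0.1,0.05,14],[0.1,0.05,15],[0.1,0.05,15.4],[0.1,0.05,15.4]],"turn":[[0,0,0],[0,0,0],[0,0,0],[0,0,0],[0,0,0],[0,0,0],[0,0,0],[0,0,0],[0,0,0]],"grip":[0,0,0,0,0,0,0,0,0]}' 60;  python3 -m jog '{"slide":[[0,0,0],[0,0,0],[0,0,0],[0,0,0],[0,0,0],[0,0,0],[0,0,0],[0,0,0]],"turn":[[0,0,0],[0,0,0],[0,0,0],[0,0,0],[0,0,0],[0,0,0],[0,0,0],[0,0,0]],"grip":[1,1,1,1,1,1,1,1]}' 60; python3 go.py
```

```text
t: 14.78
tool_pos: [0.5697, 0.0438, 0.0453]
eef_rot: [-179.9, 0.0, 108.3]
contact_force: [-1.3, -0.6, 0.6]
gripper_width: 0.0856
t: 15.45
tool_pos: [0.5705, 0.0447, 0.0477]
eef_rot: [179.9, 0.1, 108.4]
contact_force: [-3.2, -1.2, 7.9]
gripper_width: 0.0482
15.45 [0.5705 0.0447 0.0477] [1.7991e+02 7.0000e-02 1.0836e+02] [ 12.   32.4 -29.6 109.2  22.5  44.  -11.8] [-3.2 -1.2  7.9] 0.0482
```

```bash
python3 -m jog '{"slide":[[0,0,-0.5],[0,0,-1],[0,0,-2],[0,0,-3.5],[0,0,-6],[0,0,-9],[0,0,-12],[0,0,-14.5],[0,0,-15.5],[0,0,-15.5],[0,0,-15.5]],"turn":[[0,0,0],[0,0,0],[0,0,0],[0,0,0],[0,0,0],[0,0,0],[0,0,0],[0,0,0],[0,0,0],[0,0,0],[0,0,0]],"grip":[1,1,1,1,1,1,1,1,1,1,1]}' 60; python3 go.py .473 .298 .19 108.4
```

```text
t: 16.37
tool_pos: [0.5695, 0.0445, 0.2006]
eef_rot: [-180.0, 0.0, 108.4]
contact_force: [-0.4, 0.1, -2.4]
gripper_width: 0.048
16.37 [0.5695 0.0445 0.2006] [-1.7999e+02  2.0000e-02  1.0836e+02] [ 16.4  21.7 -34.3 102.3  13.9  60.3  -4.6] [-0.4  0.1 -2.4] 0.048
(array([27.1 , -1.18,  1.05]), array([-0.01,  0.02, -0.04]))
```

```bash
python3 -m jog '{"slide":[[0.8,0,0],[2.2,-0.1,0],[4.5,-0.2,0],[7.5,-0.3,0],[10.5,-0.5,0],[13.5,-0.6,0],[16.5,-0.7,0],[19.5,-0.8,0],[22.5,-1,0],[24.8,-1.1,0.3],[26.2,-1.15,0.6],[26.9,-1.2,0.9],[27.1,-1.2,1],[27.1,-1.2,1],[27.1,-1.2,1],[27.1,-1.2,1]],"turn":[[0,0,0],[0,0,0],[0,0,0],[0,0,0],[0,0,0],[0,0,0],[0,0,0],[0,0,0],[0,0,0],[0,0,0],[0,0,0],[0,0,0],[0,0,0],[0,0,0],[0,0,0],[0,0,0]],"grip":[1,1,1,1,1,1,1,1,1,1,1,1,1,1,1,1]}' 60; python3 go.py; python3 look.py 12
python3 - <<'E'
from cone import *
for n in("side","top"):
    c=dict(np.load(n+"12.npz"));W=cloud(c);p=c["pixels"]
    cv2.imwrite(f"pics/{n[0]}12.png",cv2.resize(p[220:440,200:350] if n=="side" else p[240:350,120:240],None,fx=2.7 if n=="side" else 4,fy=2.7 if n=="side" else 4,interpolation=2))
    for nm,xy,f,l,h in(("held",(.472,.298),.156,.004,.05),("passed",(.471,.298),.012,.005,.08)):
        try:
            k,a,e=fit(W,p,xy,f,l,h); print(n,nm,k,a.round(4),e.round(4))
        except Exception as ex: print(n,nm,ex)
E
```

```text
t: 17.7
tool_pos: [0.4737, 0.2969, 0.1908]
eef_rot: [-180.0, 0.0, 108.2]
contact_force: [-0.4, 0.4, -2.1]
gripper_width: 0.0479
17.7 [0.4737 0.2969 0.1908] [-1.7999e+02  4.0000e-02  1.0825e+02] [ -7.2  22.2 -39.4 104.2  16.2  59.3 -34.6] [-0.4  0.4 -2.1] 0.0479
side held 774 [0.4717 0.2973 0.0017 0.0077 0.156 ] 0.001
side passed 1018 [ 0.4703  0.2986 -0.0006  0.0038  0.0119] 0.001
top held 0 [0.472 0.298 0.    0.    0.156] nan
top passed 0 [0.471 0.298 0.    0.    0.012] nan
  return _methods._mean(a, axis=axis, dtype=dtype,
  ret = ret.dtype.type(ret / rcount)
```

View pics/s12.png

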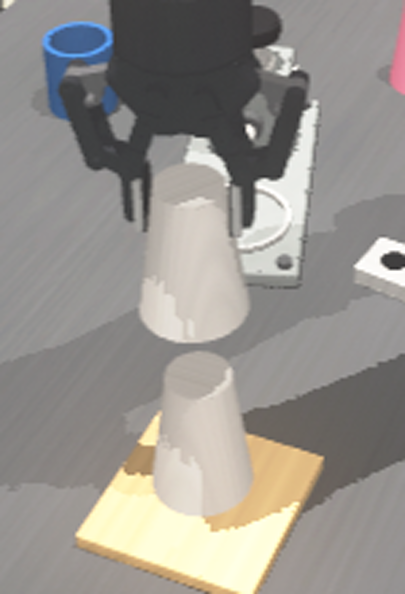

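View pics/t12.png

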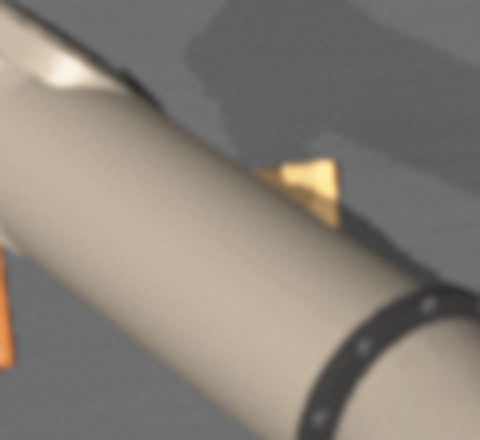

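```bash
python3 -m jog '{"slide":[[0.17,-0.09,0.3],[0.17,-0.09,1],[0.17,-0.09,2],[0.17,-0.09,3],[0.17,-0.09,4],[0.17,-0.09,4.5],[0.17,-0.09,4.8],[0.17,-0.09,4.8],[0.17,-0.09,4.8]],"turn":[[0,0,0],[0,0,0],[0,0,0],[0,0,0],[0,0,0],[0,0,0],[0,0,0],[0,0,0],[0,0,0]],"grip":[1,1,1,1,1,1,1,1,1]}' 60; python3 go.py; python3 look.py 13
python3 - <<'E'
from cone import *
c=dict(np.load("side13.npz"));W=cloud(c);p=c["pixels"]
cv2.imwrite(f"pics/s13.png",cv2.resize(p[240:440,200:350],None,fx=3,fy=3,interpolation=2))
for nm,xy,f,l,h in(("held",(.472,.298),.108,.004,.05),("passed",(.471,.298),.012,.005,.08)):
   k,a,e=fit(W,p,xy,f,l,h); print(nm,k,a.round(4),e.round(4))
E
```

```text
t: 18.55
tool_pos: [0.4717, 0.2998, 0.143]
eef_rot: [-180.0, -0.0, 108.4]
contact_force: [-0.9, 0.2, -1.5]
gripper_width: 0.0482
18.55 [0.4717 0.2998 0.143 ] [-1.8000e+02 -1.0000e-02  1.0838e+02] [ -8.8  25.3 -38.2 106.9  19.   54.2 -37.2] [-0.9  0.2 -1.5] 0.0482
held 719 [ 4.697e-01  3.002e-01 -1.000e-04  4.400e-03  1.080e-01] 0.001
passed 1014 [ 0.4704  0.2985 -0.0031  0.0048  0.012 ] 0.0011
```

View pics/s13.png

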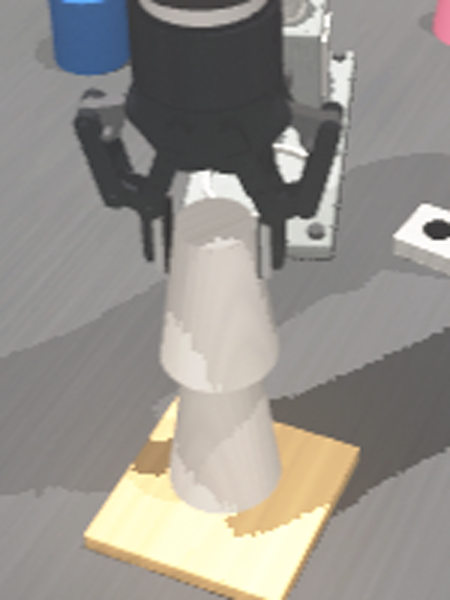

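```bash
python3 -m jog '{"slide":[[-0.15,0,0.2],[-0.15,0,0.8],[-0.15,0,1.6],[-0.15,0,2.4],[-0.15,0,3.2],[-0.15,0,3.9],[-0.15,0,4.4],[-0.15,0,4.8],[-0.15,0,4.8],[-0.15,0,4.8]],"turn":[[0,0,0],[0,0,0],[0,0,0],[0,0,0],[0,0,0],[0,0,0],[0,0,0],[0,0,0],[0,0,0],[0,0,0]],"grip":[1,1,1,1,1,1,1,1,1,1]}' 60; python3 go.py; python3 look.py 14
python3 - <<'E'
from cone import *
c=dict(np.load("side14.npz"));W=cloud(c);p=c["pixels"]
cv2.imwrite(f"pics/s14.png",cv2.resize(p[270:440,200:350],None,fx=3.5,fy=3.5,interpolation=2))
for nm,xy,f,l,h in(("held",(.472,.298),.060,.004,.05),("passed",(.471,.298),.012,.005,.04)):
   k,a,e=fit(W,p,xy,f,l,h); print(nm,k,a.round(4),e.round(4))
E
```

```text
t: 19.48
tool_pos: [0.472, 0.2982, 0.0948]
eef_rot: [-180.0, -0.0, 108.4]
contact_force: [0.2, 0.2, -2.3]
gripper_width: 0.0478
19.48 [0.472  0.2982 0.0948] [-179.98   -0.    108.38] [-10.3  28.8 -36.4 109.1  22.2  49.2 -39.7] [ 0.2  0.2 -2.3] 0.0478
held 657 [0.47   0.2987 0.0005 0.0042 0.06  ] 0.0011
passed 447 [ 0.4703  0.2986 -0.0007  0.0023  0.0118] 0.001
```

View pics/s14.png

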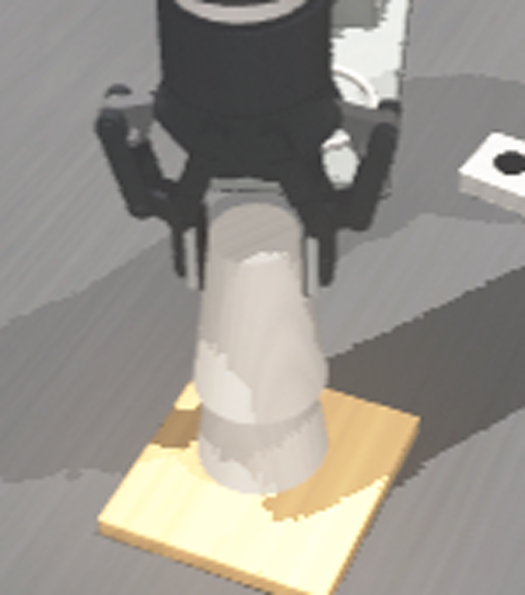

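```bash
python3 -m jog '{"slide":[[0,0,0.3],[0,0,0.6],[0,0,0.9],[0,0,1.2],[0,0,1.4],[0,0,1.6],[0,0,1.6]],"turn":[[0,0,0],[0,0,0],[0,0,0],[0,0,0],[0,0,0],[0,0,0],[0,0,0]],"grip":[1,1,1,1,1,1,1]}' 60; python3 -m jog '{"slide":[[0,0,0.05],[0,0,0.1],[0,0,0.15],[0,0,0.2],[0,0,0.2]],"turn":[[0,0,0],[0,0,0],[0,0,0],[0,0,0],[0,0,0]],"grip":[1,1,1,1,1]}' 60
```

```text
t: 20.17
tool_pos: [0.472, 0.298, 0.0785]
eef_rot: [-180.0, 0.0, 108.4]
contact_force: [-0.8, 0.1, -1.3]
gripper_width: 0.0479
t: 20.58
tool_pos: [0.4722, 0.2982, 0.077]
eef_rot: [180.0, -0.0, 108.4]
contact_force: [0.4, -1.0, -1.1]
gripper_width: 0.0478
```

```bash
python3 -m jog '{"slide":[[0,0,0.05],[0,0,0.1],[0,0,0.1]],"turn":[[0,0,0],[0,0,0],[0,0,0]],"grip":[1,1,1]}' 60; python3 -m jog '{"slide":[[0,0,0.05],[0,0,0.1],[0,0,0.1]],"turn":[[0,0,0],[0,0,0],[0,0,0]],"grip":[1,1,1]}' 60
```

```text
t: 20.83
tool_pos: [0.4722, 0.2983, 0.076]
eef_rot: [180.0, -0.0, 108.4]
contact_force: [-0.9, 1.3, -1.8]
gripper_width: 0.0479
t: 21.08
tool_pos: [0.4722, 0.2984, 0.0755]
eef_rot: [180.0, -0.0, 108.4]
contact_force: [-2.6, -0.4, 3.8]
gripper_width: 0.0476
```

```bash
python3 -m jog '{"slide":[[0,0,0],[0,0,0],[0,0,0],[0,0,0],[0,0,0],[0,0,0]],"turn":[[0,0,0],[0,0,0],[0,0,0],[0,0,0],[0,0,0],[0,0,0]],"grip":[1,0,0,0,0,0]}' 60; python3 look.py 15
python3 - <<'E'
from cone import *
c=dict(np.load("side15.npz"));W=cloud(c);p=c["pixels"]
cv2.imwrite(f"pics/s15.png",cv2.resize(p[270:440,200:350],None,fx=3.5,fy=3.5,interpolation=2))
for nm,xy,f,l,h in(("held",(.472,.298),.041,.004,.06),("passed",(.471,.298),.012,.005,.024)):
   k,a,e=fit(W,p,xy,f,l,h); print(nm,k,a.round(4),e.round(4))
E
```

```text
t: 21.58
tool_pos: [0.4721, 0.2981, 0.0749]
eef_rot: [-180.0, 0.0, 108.4]
contact_force: [-0.5, 0.1, -0.1]
gripper_width: 0.0854
held 798 [ 0.4702  0.2985 -0.0008  0.0075  0.0409] 0.001
passed 190 [ 0.4702  0.2988 -0.0013  0.0037  0.012 ] 0.001
```

View pics/s15.png

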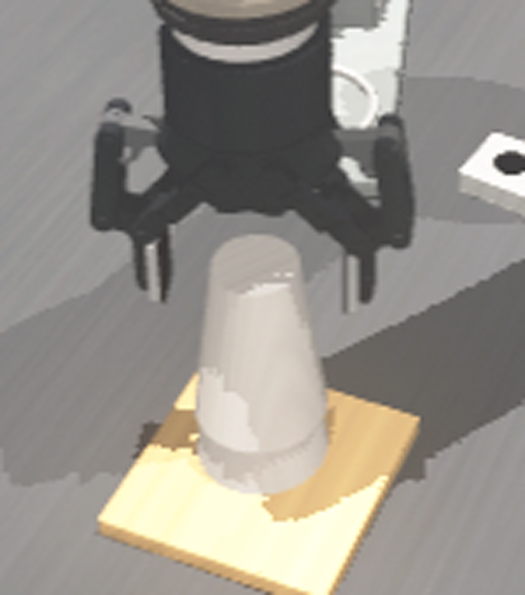

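The cup is seated and clear of the open fingers. I'll retreat straight up and check everything.

```bash
python3 -m jog '{"slide":[[0,0,-1],[0,0,-3],[0,0,-6],[0,0,-10],[0,0,-13],[0,0,-15],[0,0,-16],[0,0,-16]],"turn":[[0,0,0],[0,0,0],[0,0,0],[0,0,0],[0,0,0],[0,0,0],[0,0,0],[0,0,0]],"grip":[0,0,0,0,0,0,0,0]}' 60; python3 -m jog '{"slide":[[-1,0,0],[-4,0,0],[-8,0,0],[-12,0,0],[-16,0,0],[-19,0,0],[-21,0,0],[-22,0,0],[-22,0,0],[-22,0,0]],"turn":[[0,0,0],[0,0,0],[0,0,0],[0,0,0],[0,0,0],[0,0,0],[0,0,0],[0,0,0],[0,0,0],[0,0,0]],"grip":[0,0,0,0,0,0,0,0,0,0]}' 60; python3 look.py 16
python3 - <<'E'
from cone import *
for n in("side","top"):
    c=dict(np.load(n+"16.npz"));W=cloud(c);p=c["pixels"]
    for nm,xy,f,l,h in(("cup",(.472,.298),.041,.004,.085),("passed",(.471,.298),.012,.005,.024)):
        k,a,e=fit(W,p,xy,f,l,h); print(n,nm,k,a.round(4),e.round(4))
    m=np.hypot(W[...,0]-.471,W[...,1]-.298)<.015; print(n,"top z",np.nanmedian(W[m][W[m][:,2]>.1][:,2]))
    try: print("cap",np.round(rimc(c,W,(.604,-.067),.134,.04,0),4))
    except Exception as e: print("cap hidden")
E
```

```text
t: 22.35
tool_pos: [0.4731, 0.2991, 0.2378]
eef_rot: [179.7, -0.0, 108.4]
contact_force: [0.4, 0.4, 0.3]
gripper_width: 0.0855
t: 23.18
tool_pos: [0.5406, 0.0897, 0.2339]
eef_rot: [-179.9, -0.1, 108.4]
contact_force: [0.4, 0.9, -1.3]
gripper_width: 0.0852
side cup 1158 [ 0.4702  0.2986 -0.0011  0.0043  0.0409] 0.001
side passed 194 [ 4.703e-01  2.986e-01 -4.000e-04  3.400e-03  1.200e-02] 0.001
side top z 0.1327131412101324
cap [ 0.6027 -0.0644  0.0259]
top cup 166 [ 0.472   0.298  -0.0047 -0.0113  0.0409] 0.0011
top passed 0 [0.471 0.298 0.    0.    0.012] nan
top top z 0.13121884232686376
cap [ 0.6046 -0.0682  0.0234]
  return _methods._mean(a, axis=axis, dtype=dtype,
  ret = ret.dtype.type(ret / rcount)
```

View pics/side16.png

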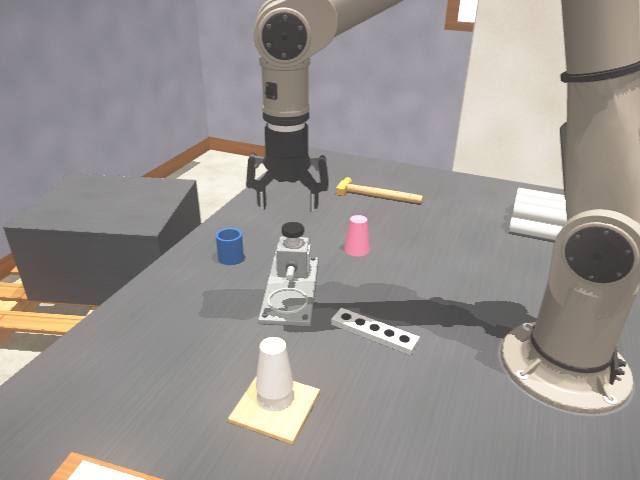

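```bash
python3 -c "
from station import arm
print(arm.sign_off()); s=arm.sense(); print(s['t'],s['contact_force'])"
```

```text
the job is handed in; nothing more can be done
None
the job is handed in; nothing more can be done
```

The marked cup now sits over the passed cup on the plywood board, and the job was handed in at about 23 s.

**What I did**
- I stood the grey cup from the bare bench in the nest. The side camera put it within about 1 mm of the ring's centre.
- I pressed the palm button with shut fingers to the solid second stop, where the force rose to about 45 N at the wrist, then let it go.
- I gripped the cup again lower down, since the first grip was near its top. I lined it up with the passed cup by camera and lowered it with a push of about 6 N.

**Last checks before hand-in**
- **Seating:** the cup's top is at about 0.131–0.133 m, where a seated cup should be at 0.131 m. The two cups' axes are within about 0.5 mm, with no visible tilt.
- **Passed cup:** it has not moved, by the side camera.
- **Palm button:** it is back up, at about 0.134 m.
- **Bystanders:** the bar, sleeve and hammer look unmoved in the side picture; I did not measure them.
- **Robot:** the gripper was open and clear of everything.

**What disagreed or could not be checked**
- The two cameras differ by 2–4 mm in absolute position, so I aligned by comparing objects within one camera.
- The fingertips sit about 25 mm higher than the reported tool point, so I approached contacts by watching the force.
- The passed cup could not be checked from the top camera, because the marked cup covers it.
- The 45 N at the stop is above the 40 N limit set for the arm or gripper body. Only the fingertips were pressing, but hand-in gave no verdict to confirm that this was allowed.

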